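Measure the deck of a stepped shelf riser with a spring tape

TASK

Measure the upper deck of the timber step riser with the tape measure: take the tape measure off the tweezers case, hook the lip of its blade over the far edge of the deck near the middle of the riser's width, and draw the case straight back against the spring until it is past the deck and stands on the lower step, the spring holding it snug against the step face with the blade across the deck. Let go, then press the lock button on top of the case fully down. Do not disturb the jar and the dispenser standing on the deck.

Things in the scene. Friction and masses are not known exactly. Their poses are not given: they have to be found in the camera images.
- tape_center (a point): Middle of the tape measure's grey case, 72 long (x) x 32 thick (y) x 60 tall (z up), a steel disc on each broad side, 0.25 kg, standing on a flat steel tweezers case 22 tall. A steel blade 18 wide leaves its front (+x), underside 12 above the case's underside (details: tape_blade). Black lock button, 18 across, mid-top: its top is 36 above this point when up.
- tape_blade (a joint): How far the blade is drawn out (m): 0 as found, at most 0.068; a spring pulls it in with 2 to 4 N. At its end hangs a lip 3 thick, 20 wide, 28 down from the blade's underside, so 16 lower than the case's underside. Lip's inner face: 80 mm plus this value in front of the case's middle.
- tape_lock (a joint): Travel of the lock button (m): 0 up, 0.005 fully down. It needs about 3 N and stays down once pressed.
- riser: Fixed two-step timber riser, 300 wide (y). Origin: on the table under the middle of the step face; z up. Upper deck x = 0 to +90, top at 45; beyond its far edge (+90) it drops to the table. Lower step x = -105 to 0, top at 35, so the step face is 10 tall. Jar and dispenser stand on the deck about 117 either side of the middle; the middle is clear. All mm.
- jar: Amber glass jar with black screw lid, 52 across and 75 tall, loose, upright at one end of the riser's deck. Origin: centre of its underside. To be left alone.
- dispenser: White box-shaped dispenser without blade or button, 60 x 32 x 60 tall, loose, at the other end of the deck. Origin: centre of its underside. To be left alone.
There are look-alikes about, which are no part of the job. What is meant by the part that bears tape_center is not pink or yellow, and is the larger of those in its own colour.

How it is judged:
By the outcome, as a careful person would: the job done as asked, in the order asked, and still so for the second after the job is handed in, with the robot touching nothing.
It also fails if it takes over 50 s, if anything falls off the work surface, if the arm or the gripper's body presses on something with over 40 N, if the wrist force passes 120 N, or if a joint passes its speed limit or range.

ROBOT

A 6-joint arm with a two-finger parallel gripper is mounted at the origin on the work surface. World frame = base frame: x ahead of the robot, y to its left, z up, the work surface at z = 0. Lengths are in m, angles in rad, forces in N, time in s.
With the tool pointing down it reaches from about 0.3 to 0.875 m from the base axis. Payload 6.4 kg.
Tool frame: the origin (TCP) lies midway between the tips of the shut fingers; the grasp point (between the pads) lies 19 mm behind it (ctrl.tcp_to_grasp is the distance from the TCP to the grasp point, in m); z points along the fingers, y is the direction in which the jaws open and shut (so a half turn about z gives the same grasp; the last joint's range is limited). The gripper opens to 85 mm and grips with 20 to 120 N. Pads are 22 mm wide; open, the fingers measure 114 mm over their backs; the gripper's body (76 mm by 85 mm) begins 54 mm behind the grasp point. The pads swing forward as they close: fully open they stand 13 mm farther back than shut.
Start: joints at [-1.519, 0.181, 1.607, -0, 1.354, -0.206], TCP at [0.147, -0.556, 0.231] pointing down, gripper open.
Joint ranges: [-2.99, 2.99], [-0.89, 2.07], [0.3, 2.58], [-1.14, 4.28], [0, 2.63], [-3.12, 3.12]. Speed limits (rad/s): [2.57, 2.57, 3.01, 3.14, 3.14, 3.14].

INTERFACE

Orientations are given as a unit quaternion [w, x, y, z].
In Python, from bench import monitor, imaging, order, spotter, ctrl gives the robot as it stands.
- The arm moves only by the shell command python3 -m pendant 'ROWS'. ROWS is JSON, a list that holds one entry, the list of rows, each a list of 5 numbers: the shift along the world's x, y, z in mm, then the turn about the world's z in degrees, then the finger opening in mm, from 0 to 85.4. A call has 1 to 8 rows; each row shifts and turns the commanded pose from where the row before left it; what a row does not reach is not made up. A row lasts 1/8 s, in which the tool goes at most 62.5 mm and 10.7 degrees, less where a joint would pass 70% of its speed; a pose out of reach is approached as far as the arm can. A call with a gripper value outside its range is refused whole. The fingers move at their own pace and stop on an object; the grip force is fixed at half the most. Time passes only in rows, so rows that do not move let the fingers close. It gives the time, the measured TCP pose, the force and the opening at its end, in the units of the state.
- monitor.get_obs(): the state, without advancing time (a new reading comes with each control period).
- imaging.camera(name): name is "scene" or "top" or "wrist"; returns a dict with "img" (420x560x3 uint8, red, green, blue), "vfov" (degrees; the focal length in pixels is half the picture's height over the tangent of half this angle, whatever the lens; pixels are square), "cx", "cy" (the principal point, pixels), "origin" and "orientation" of the camera in the world. Camera axes: x right, y down, z forward; pixel columns grow to the right and rows downward; lengths in m; the calibration is good to about 2 mm. A picture is of the moment at which its call begins. There is no depth.
- order.hand_in(): hands the job in, once; it reports no verdict.
Trained networks look in the newest picture that a camera, given by its name, has taken for a name from the list of things; names that differ only in an ending like _2 or _b are one class to them, and where a whole thing is asked for, a point or a joint stands for the part that bears it (a point fixed in the world has none). Each returns a list of dicts, best first, with "confidence" (0 to 1); they miss things now and then, are a little off and sometimes report something else, mostly with a low value. They report only what shows in the picture. A call takes as long as a camera call. They do not tell look-alikes from the thing itself.
- spotter.recognise(camera, thing): "at" ([x, y, z] in m, in the coordinates of the camera as it stood for that picture, good to about 4 mm: the middle of the surface that is visible of it).
- spotter.tip_of(camera, thing): "at" ([x, y, z] in m, in the coordinates of the camera as it stood for that picture, good to about 4 mm: a listed point, or the origin of a listed thing).
The state is a dict: "time_s": time; "q": joint angles; "dq": joint speeds; "joint_efforts": joint torques, N m; "eef_pos": TCP position; "eef_rot": TCP orientation; "wrist_force": force on the tool from outside, world axes, zero at the start; "torque": the same for the moment, N m; "opening": opening from 0.0 (shut) to 1.0 (fully open).
Only numpy, scipy, OpenCV 4.12 (cv2) and the standard library are available. Lean on these libraries where they do the work, as an engineer would, in place of code of your own. Each camera call takes 0.05 s, during which the arm holds its last target. There are 200 camera calls.

## Working session

There is one attempt and no reset: what is moved stays moved. The work goes in short steps, Python scripts to look and compute and a shell command to move; the robot and the scene stay as the last step left them, time stands still between calls to the robot, and variables do not carry over. Pictures are saved under pics/ and viewed, about 8 in all and at most 12, crops included, and the job is handed in when it is done.

```bash
ls; mkdir -p pics
cat > h.py <<'E'
import numpy as np, cv2
from scipy.spatial.transform import Rotation as R
from bench import monitor, imaging, order, spotter, ctrl
def rot(c):
    o=np.array(c["orientation"],float)
    return o if o.shape==(3,3) else R.from_quat(o[[1,2,3,0]]).as_matrix()
def f(c): return c["img"].shape[0]/2/np.tan(np.radians(c["vfov"])/2)
def w(c,p): return rot(c)@np.array(p)+np.array(c["origin"])
def px(c,P):
    p=rot(c).T@(np.array(P)-c["origin"]); return np.array([c["cx"]+f(c)*p[0]/p[2],c["cy"]+f(c)*p[1]/p[2]])
def ray(c,u,v,z):
    d=rot(c)@np.array([(u-c["cx"])/f(c),(v-c["cy"])/f(c),1]);o=np.array(c["origin"]);return o+d*(z-o[2])/d[2]
def save(c,n): cv2.imwrite(f"pics/{n}.png",c["img"][:,:,::-1])
E
python3 - <<'E'
from h import *
np.set_printoptions(precision=4,suppress=True)
for n in("scene","top"):
    c=imaging.camera(n);save(c,n+"0");print(n,c["origin"],rot(c).tolist(),c["vfov"])
    for t in("tape_center","riser","jar","dispenser"):
        for r in spotter.tip_of(n,t)[:5]: print(t,"tip",round(r["confidence"],2),w(c,r["at"]),px(c,w(c,r["at"])))
    for r in spotter.recognise(n,"tape_center")[:6]: print("rec",round(r["confidence"],2),w(c,r["at"]),px(c,w(c,r["at"])))
print(monitor.get_obs())
E
```

```text
pics
scene [ 1.1914 -0.539   0.6726] [[0.5726324884924029, 0.48562175640834326, -0.6605024926719609], [0.8197897827363204, -0.34515103140767783, 0.45696332198476586], [-0.006061785556636112, -0.8031452391822366, -0.595752448198724]] 55.14895157461808
tape_center tip 0.91 [ 0.5109 -0.3181  0.0504] [190.5983 251.8511]
tape_center tip 0.78 [ 0.3757 -0.4233  0.0099] [129.9187 250.4639]
tape_center tip 0.6 [ 0.6959 -0.3394  0.0102] [222.5901 321.2899]
riser tip 0.59 [ 0.5939 -0.004  -0.0044] [318.8176 237.8294]
jar tip 0.74 [ 0.6209 -0.1331  0.0433] [284.2567 249.137 ]
dispenser tip 0.94 [0.6511 0.1045 0.0448] [367.0734 218.9791]
rec 0.93 [ 0.5402 -0.3215  0.0593] [194.2267 256.7695]
rec 0.88 [ 0.3909 -0.4252  0.0187] [130.3553 251.4916]
rec 0.85 [ 0.7023 -0.3472  0.0214] [220.1376 321.6766]
rec 0.63 [ 0.3375 -0.251   0.0253] [187.4358 213.4069]
top [ 0.429  -0.063   1.0821] [[0.0038327199451946036, -0.9973527703421524, 0.07261378483907566], [-0.9999365444681806, -0.004591615914883799, -0.010287084150753883], [0.010593266486604278, -0.07256974958013877, -0.9973070811695963]] 53.9000783818
[... 432 characters left out ...]
091 202.2695]
rec 0.68 [ 0.3816 -0.4128  0.0214] [405.6175 257.9934]
rec 0.67 [ 0.695  -0.3353  0.0271] [374.3163 136.7932]
rec 0.66 [ 0.3204 -0.2363  0.0265] [337.3223 282.1678]
rec 0.27 [0.6509 0.1013 0.1064] [200.8548 145.598 ]
{'time_s': 0.6, 'q': array([-1.5193,  0.1808,  1.607 , -0.    ,  1.3538, -0.2063]), 'dq': array([-0.0004, -0.0013, -0.0006, -0.0009, -0.0018,  0.0004]), 'joint_efforts': array([ -0.0007, -44.4599, -35.1519,  -0.0001,   0.0011,   0.    ]), 'eef_pos': array([ 0.1466, -0.556 ,  0.2313]), 'eef_rot': array([ 0.    ,  0.9917,  0.1285, -0.    ]), 'wrist_force': array([-0.8131,  0.4435, -1.4925]), 'torque': array([ 0.0063,  0.0551, -0.0057]), 'opening': 0.9990842766971737}
```

Run:
```python
import cv2,numpy as np
a=cv2.imread("pics/top0.png");b=cv2.imread("pics/scene0.png")
cv2.imwrite("pics/top_c.png",cv2.resize(a[90:330,150:450],None,fx=2.5,fy=2.5,interpolation=cv2.INTER_CUBIC))
```

```text
(no output)
```

View pics/scene0.png

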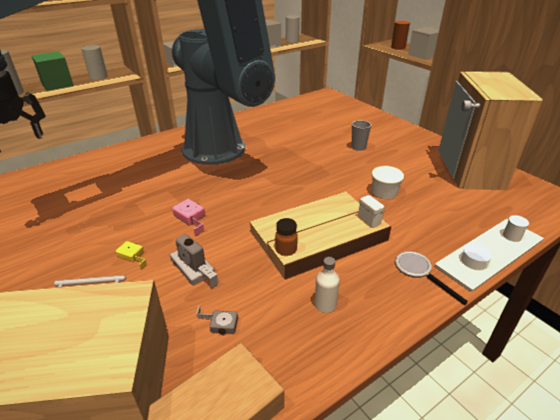

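View pics/top_c.png

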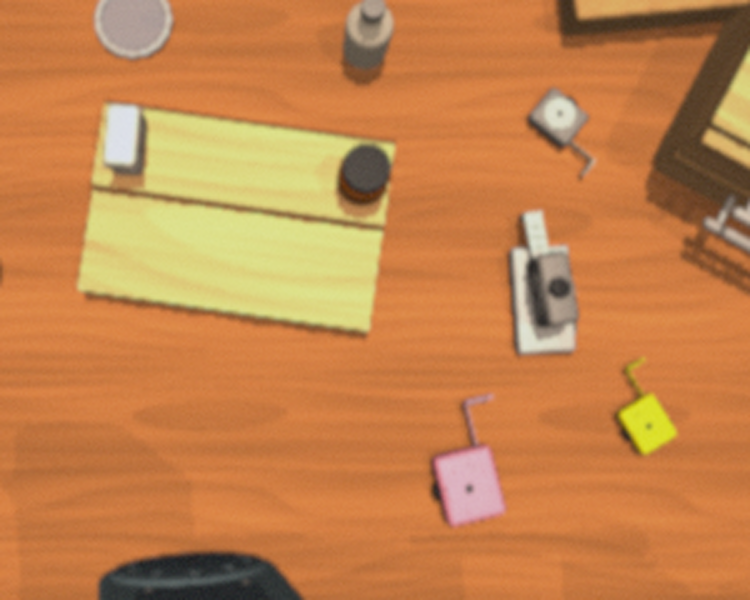

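Candidates (scene pixels): large grey case standing on the steel tweezers case (192,255); smaller grey lying flat (222,321); pink (188,211); yellow (130,251); white dispenser (370,210). I choose the grey one on the tweezers case and go above it for a close look.

```bash
python3 -m pendant '[[[45,30,0,0,85],[45,30,0,0,85],[45,30,0,0,85],[45,30,0,0,85],[45,30,0,-2,85],[45,30,0,-2,85],[45,30,0,-2,85],[45,30,0,-1,85]]]'
python3 - <<'E'
from h import *
np.set_printoptions(precision=4,suppress=True)
c=imaging.camera("wrist");save(c,"w1");print(c["origin"],rot(c).tolist())
for r in spotter.tip_of("wrist","tape_center")[:3]: print(round(r["confidence"],2),w(c,r["at"]),px(c,w(c,r["at"])))
print(monitor.get_obs()["eef_pos"],monitor.get_obs()["eef_rot"])
import json
a=cv2.imread("pics/top0.png")
E
```

```text
time_s: 1.6
eef_pos: [0.508, -0.3149, 0.2315]
eef_rot: [0.0, 0.998, 0.067, 0.0]
wrist_force: [0.3, -1.1, 1.1]
opening: 0.989
[ 0.5802 -0.3044  0.3754] [[0.13503476613327717, -0.9485820770296362, -0.2862824742688114], [-0.9908407088997578, -0.12943571278714544, -0.0384848780991823], [-0.0005491105138965002, 0.2888571262638766, -0.9573720588591557]]
0.85 [ 0.3799 -0.4237  0.015 ] [351.8442 289.9382]
0.66 [ 0.5117 -0.3139  0.0517] [279.1096 181.9402]
0.56 [ 0.3123 -0.2375  0.0195] [198.5013 320.81  ]
[ 0.5102 -0.3125  0.2314] [-0.0004  0.9975  0.0702  0.0009]
```

View pics/w1.png

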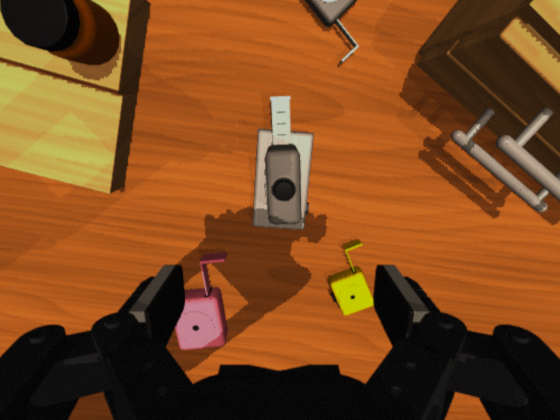

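Shows the grey tape with button at (283,188), blade end at (281,97), on the steel case. I'll crop it close and measure, and fit the riser corners in the top view too.

Run:
```python
from h import *
np.set_printoptions(precision=4,suppress=True)
c=imaging.camera("wrist");im=c["img"][85:240,235:335,::-1]
cv2.imwrite("pics/w1c.png",cv2.resize(im,None,fx=3.8,fy=3.8,interpolation=cv2.INTER_CUBIC))
b=ray(c,283,188,.088);e=ray(c,280.5,97,.035);print(b,e,np.degrees(np.arctan2(*(e-b)[1::-1])),np.linalg.norm((e-b)[:2]))
t=imaging.camera("top");q=lambda u,v,z: ray(t,150+(u+.5)/2.5-.5,90+(v+.5)/2.5-.5,z)
P=[q(105,103,.045),q(395,143,.045),q(384,225,.045),q(92,186,.045),q(368,330,.035),q(79,290,.035)]
print(np.array(P))
A=np.array(P)[:,:2];L=np.array([[90,150],[90,-150],[0,-150],[0,150],[-105,-150],[-105,150]])/1e3
m=A.mean(0);l=L.mean(0);H=(L-l).T@(A-m);th=np.arctan2(H[0,1]-H[1,0],H[0,0]+H[1,1]);Rm=np.array([[np.cos(th),-np.sin(th)],[np.sin(th),np.cos(th)]])
o=m-Rm@l;print("riser",o,np.degrees(th),(A-(L@Rm.T+o))*1e3)
```

```text
[ 0.5167 -0.3145  0.088 ] [ 0.5956 -0.301   0.035 ] 9.659040931622405 0.0799742960317387
[[ 0.7027  0.1355  0.045 ]
 [ 0.6632 -0.1602  0.045 ]
 [ 0.5789 -0.1488  0.045 ]
 [ 0.6171  0.1471  0.045 ]
 [ 0.4729 -0.1332  0.035 ]
 [ 0.5122  0.1603  0.035 ]]
riser [ 0.5961 -0.0006] -7.576026369490611 [[-2.4382 -0.7601]
 [-2.363   0.9508]
 [ 2.5705  0.4225]
 [ 1.2402 -1.0405]
 [ 0.592   2.1568]
 [ 0.3985 -1.7296]]
```

View pics/w1c.png

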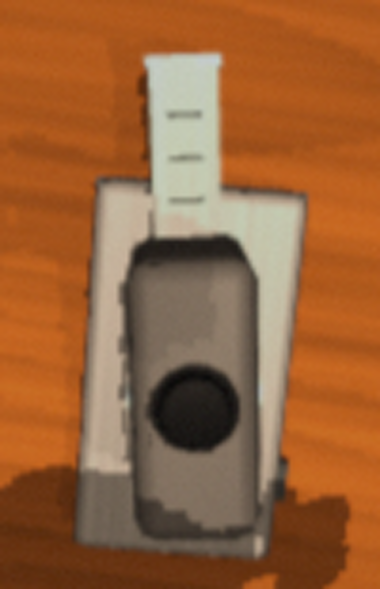

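Run:
```python
from h import *
np.set_printoptions(precision=4,suppress=True)
c=imaging.camera("wrist")
q=lambda u,v,z: ray(c,235+(u+.5)/3.8-.5,85+(v+.5)/3.8-.5,z)
b=q(194,407,.088);e=q(184,57,.035);print("button",b,"lip",e,np.degrees(np.arctan2(*(e-b)[1::-1])),np.linalg.norm((e-b)[:2]))
# case top side edges, z=.08
for A,B in(((133,275),(137,520)),((253,275),(258,520))):
    a,d=q(*A,.08),q(*B,.08);print(a,d,np.degrees(np.arctan2(*(a-d)[1::-1])))
o=monitor.get_obs();r=R.from_quat(np.array(o["eef_rot"])[[1,2,3,0]]).as_matrix();print(o["eef_pos"],np.degrees(np.arctan2(-r[1,1],-r[0,1])),o["time_s"])
```

```text
button [ 0.5103 -0.3202  0.088 ] lip [ 0.59   -0.3069  0.035 ] 9.425038769117515 0.08077321916752253
[ 0.5383 -0.3016  0.08  ] [ 0.4774 -0.3106  0.08  ] 8.426465898947026
[ 0.5423 -0.3298  0.08  ] [ 0.4817 -0.3408  0.08  ] 10.268873766071694
[ 0.5064 -0.3159  0.2311] 97.82452537905864 1.85
```

```bash
python3 -m pendant '[[[3,-4,-40,1.6,85],[0,0,-40,0,85],[0,0,-40,0,85],[0,0,-38,0,85],[0,0,-38,0,85],[0,0,0,0,85]]]'; python3 -m pendant '[[[0,0,0,0,26],[0,0,0,0,26],[0,0,0,0,26],[0,0,0,0,26],[0,0,0,0,26],[0,0,0,0,26]]]'
```

```text
time_s: 2.6
eef_pos: [0.5063, -0.3192, 0.0322]
eef_rot: [-0.003, 0.997, 0.081, -0.002]
wrist_force: [-0.4, -0.2, 0.1]
opening: 0.995
time_s: 3.35
eef_pos: [0.5106, -0.3208, 0.0371]
eef_rot: [0.001, 0.997, 0.082, 0.001]
wrist_force: [-0.7, 0.7, 7.5]
opening: 0.368
```

```bash
python3 -m pendant '[[[0,0,20,0,26],[0,0,40,0,26],[0,0,40,0,26],[0,0,40,0,26],[0,0,10,0,26],[0,0,0,0,26]]]'; python3 -m pendant '[[[6,40,0,-2,26],[6,40,0,-2,26],[6,41,0,-2,26],[6,41,0,-2,26],[6,41,0,-2,26],[6,41,0,-2,26],[5,41,0,-2,26],[5,40,0,-3,26]]]'
python3 - <<'E'
from h import *
c=imaging.camera("wrist");save(c,"w2");print(np.array(c["origin"]).round(4));print(monitor.get_obs()["wrist_force"],monitor.get_obs()["opening"])
E
```

```text
time_s: 4.1
eef_pos: [0.5096, -0.3199, 0.1855]
eef_rot: [0.0, 0.997, 0.082, 0.0]
wrist_force: [-0.3, 0.5, -3.5]
opening: 0.367
time_s: 5.1
eef_pos: [0.5541, 0.0067, 0.1826]
eef_rot: [-0.0, 0.998, -0.067, -0.002]
wrist_force: [0.1, 0.2, -1.8]
opening: 0.367
[ 0.6269 -0.0028  0.3262]
[-0.50070257  4.45471493 -2.08046456] 0.369786126712472
```

View pics/w2.png

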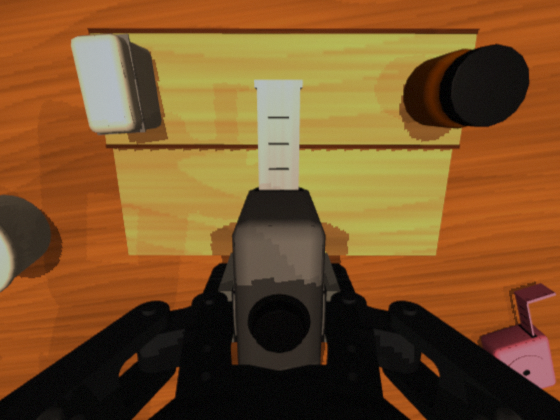

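The picture shows the tape gripped straight, the blade end at (278,84), step edge from (108,146) to (460,147), far deck edge from about (90,33) to (478,33), jar and dispenser upright. Now I'll compute relative positions.

Run:
```python
from h import *
np.set_printoptions(precision=4,suppress=True)
c=imaging.camera("wrist")
P=np.array([ray(c,*p) for p in((90,32,.045),(478,33,.045),(460,146,.045),(107,145,.045),(437,255,.035),(128,255,.035))])
A=P[:,:2];L=np.array([[90,150],[90,-150],[0,-150],[0,150],[-105,-150],[-105,150]])/1e3
m=A.mean(0);l=L.mean(0);H=(L-l).T@(A-m);th=np.arctan2(H[0,1]-H[1,0],H[0,0]+H[1,1]);Rm=np.array([[np.cos(th),-np.sin(th)],[np.sin(th),np.cos(th)]])
o=m-Rm@l;print("riser",o,np.degrees(th));print((A-(L@Rm.T+o))*1e3)
for n,p in(("lip",(278,80,.186)),("button",(279,322,.238))):
    x=ray(c,*p);print(n,x,"in riser mm",(Rm.T@(x[:2]-o))*1e3)
```

```text
riser [0.5951 0.0033] -7.7718532917660355
[[-1.5201  0.3751]
 [-2.1158  0.0553]
 [ 1.5838 -0.7805]
 [ 1.9529  0.0001]
 [ 0.4462 -0.9806]
 [-0.3469  1.3306]]
lip [0.6379 0.0007 0.186 ] in riser mm [42.7777  3.3045]
button [0.5628 0.0103 0.238 ] in riser mm [-32.8839   2.5749]
```

```bash
python3 -m pendant '[[[30,-5,0,0,26],[31,-6,0,0,26],[0,0,0,0,26],[0,0,-30,0,26],[0,0,-30,0,26],[0,0,-30,0,26],[0,0,0,0,26]]]'
python3 - <<'E'
from h import *
c=imaging.camera("scene");cv2.imwrite("pics/s2.png",cv2.resize(c["img"][150:290,230:410,::-1],None,fx=4,fy=4,interpolation=cv2.INTER_CUBIC))
c=imaging.camera("wrist");save(c,"w3")
E
```

```text
time_s: 6.08
eef_pos: [0.6126, -0.0057, 0.0911]
eef_rot: [-0.001, 0.998, -0.067, -0.004]
wrist_force: [-0.1, -0.6, -2.5]
opening: 0.365
```

View pics/s2.png

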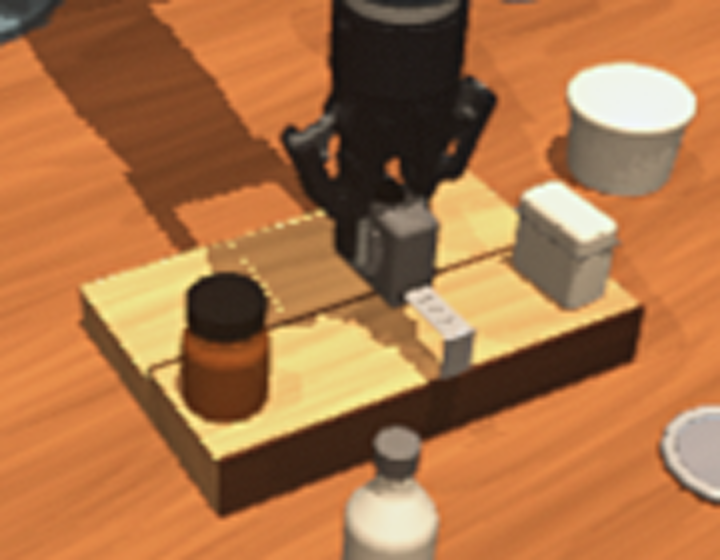

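View pics/w3.png

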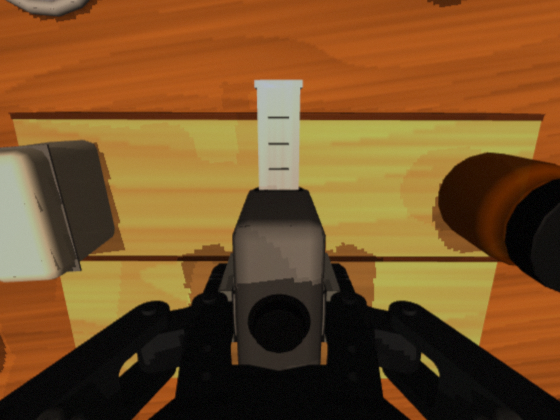

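Wrist view: lip at (278,80), far deck edge at row ~118; the scene crop shows lip over the far edge. Working out the margin.

Run:
```python
from h import *
c=imaging.camera("wrist");ex=np.array([.9908,-.1352])
g=lambda p:(ray(c,*p)[:2]-[.5951,.0033])
for n,p in(("lip",(278,80,.096)),("edge",(278,119,.045)),("edgeL",(20,119,.045)),("edgeR",(530,121,.045)),("step",(278,258,.045))):
    d=g(p);print(n,(d@ex*1e3).round(1),(d@[.1352,.9908]*1e3).round(1))
d=np.array(c["origin"]);print(d)
s=imaging.camera("scene")
x=ray(s,230+452/4,150+375/4,.066);d=x[:2]-[.5951,.0033];print("lip bottom scene",d@ex*1e3,d@[.1352,.9908]*1e3)
```

```text
lip 106.6 -5.5
edge 89.9 -5.4
edgeL 89.5 142.9
edgeR 89.3 -150.2
step 2.5 -5.6
[ 0.68834078 -0.01544017  0.23893811]
lip bottom scene 112.1501964970045 -16.166211392776223
```

```bash
python3 -m pendant '[[[0,0,-20,0,26],[0,0,-8,0,26],[0,0,-5,0,26],[0,0,0,0,26],[0,0,0,0,26]]]'; python3 -m pendant '[[[-5,0.7,0,0,26],[-10,1.3,0,0,26],[-10,1.3,0,0,26],[-10,1.4,0,0,26],[-10,1.4,0,0,26],[0,0,0,0,26],[0,0,0,0,26]]]'
python3 - <<'E'
from h import *
c=imaging.camera("wrist");save(c,"w4")
print(np.mean([ (imaging.camera("wrist"),monitor.get_obs()["wrist_force"])[1] for _ in range(4)],0),monitor.get_obs()["opening"])
E
```

```text
time_s: 6.9
eef_pos: [0.6169, -0.0061, 0.0626]
eef_rot: [0.0, 0.998, -0.067, 0.0]
wrist_force: [-0.3, 0.0, -2.5]
opening: 0.366
time_s: 7.78
eef_pos: [0.5719, 0.0, 0.0625]
eef_rot: [-0.0, 0.998, -0.067, 0.0]
wrist_force: [2.8, -1.3, -3.0]
opening: 0.37
[ 2.79665522 -0.70287089 -2.57813833] 0.3704397055847091
```

View pics/w4.png

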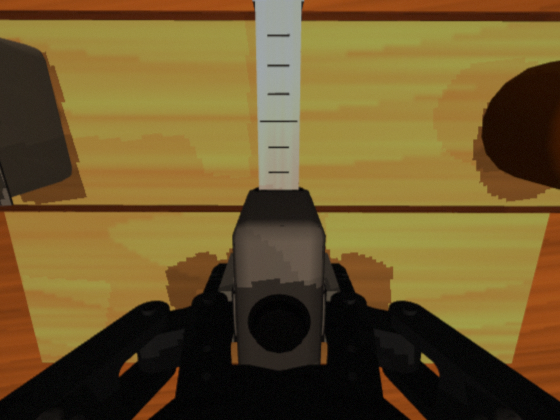

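Hooked: blade drawn out, spring reads 2.9 N, far edge at row 15, step edge at row 208. I'll draw past the step and lower.

```bash
python3 -m pendant '[[[-10,1.4,0,0,26],[-9,1.2,0,0,26],[0,0,0,0,26],[0,0,-5,0,26],[0,0,-4,0,26],[0,0,-2,0,26],[0,0,0,0,26]]]'
python3 - <<'E'
from h import *
c=imaging.camera("wrist");print(np.mean([ (imaging.camera("wrist"),monitor.get_obs()["wrist_force"])[1] for _ in range(4)],0),monitor.get_obs()["opening"])
E
python3 -m pendant '[[[0,0,-1,0,26],[0,0,0,0,26]]]';python3 -m pendant '[[[0,0,-1,0,26],[0,0,0,0,26]]]'
```

```text
time_s: 8.9
eef_pos: [0.5524, 0.0027, 0.0509]
eef_rot: [-0.0, 0.998, -0.067, -0.0]
wrist_force: [3.1, -0.4, -1.3]
opening: 0.368
[ 3.50628672 -0.55484306 -2.84022566] 0.36658479106157427
time_s: 9.4
eef_pos: [0.5529, 0.0026, 0.0505]
eef_rot: [0.0, 0.998, -0.067, 0.0]
wrist_force: [3.3, 0.1, -0.9]
opening: 0.37
time_s: 9.65
eef_pos: [0.5531, 0.0026, 0.0501]
eef_rot: [0.0, 0.998, -0.066, 0.0]
wrist_force: [1.0, 0.6, 5.1]
opening: 0.368
```

```bash
python3 -m pendant '[[[0,0,0,0,36],[0,0,0,0,45],[0,0,0,0,60],[0,0,0,0,70],[0,0,0,0,70],[0,0,0,0,70]]]'
python3 - <<'E'
from h import *
c=imaging.camera("wrist");save(c,"w5");print(c["origin"],monitor.get_obs()["wrist_force"])
E
```

```text
time_s: 10.4
eef_pos: [0.5526, 0.0027, 0.0493]
eef_rot: [-0.0, 0.998, -0.067, -0.0]
wrist_force: [1.2, -0.5, -1.5]
opening: 0.819
[ 0.62479869 -0.00652974  0.19316948] [ 0.84157975 -0.40435107 -0.36447382]
```

View pics/w5.png

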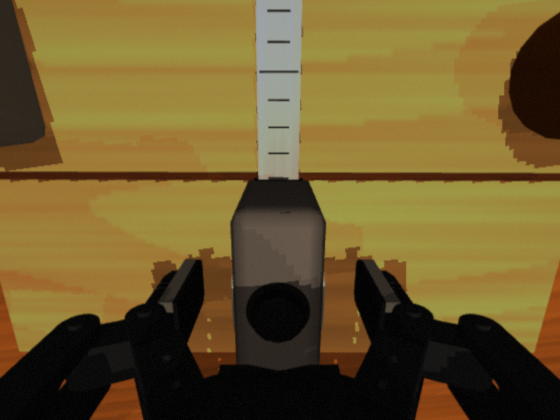

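Case front now sits at the step line (row ~180), blade across the deck. Raise, shut the fingers, and locate the button.

```bash
python3 -m pendant '[[[0,0,20,0,70],[0,0,40,0,70],[0,0,40,0,70],[0,0,40,0,30],[0,0,0,0,0],[0,0,0,0,0],[0,0,0,0,0],[0,0,0,0,0]]]'
python3 - <<'E'
from h import *
c=imaging.camera("wrist");save(c,"w6");print(c["origin"])
im=c["img"].copy();p=px(c,[.559,.004,.101]);print(p)
s=imaging.camera("scene");a=cv2.resize(s["img"][150:290,230:410],(540,420),interpolation=cv2.INTER_CUBIC)
cv2.imwrite("pics/ws6.png",cv2.resize(np.hstack([im[:,:,::-1],a[:,:,::-1]]),(800,305)))
t=imaging.camera("top")
print(monitor.get_obs()["eef_pos"])
E
```

```text
time_s: 11.45
eef_pos: [0.5519, 0.0028, 0.188]
eef_rot: [-0.0, 0.998, -0.067, -0.001]
wrist_force: [-0.4, -0.1, -0.3]
opening: -0.002
[ 0.62443748 -0.00647802  0.33175306]
[276.74749875 203.57533996]
[0.5523595  0.00273812 0.18869939]
```

View pics/w6.png

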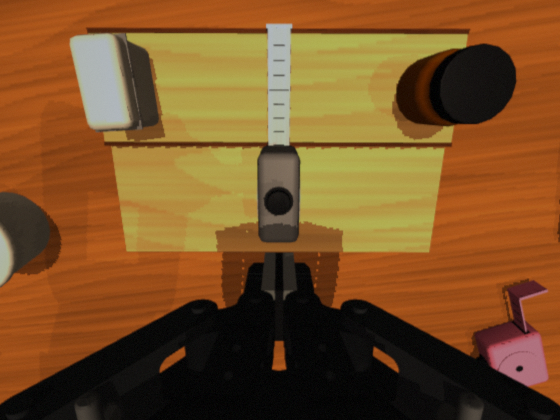

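View pics/ws6.png

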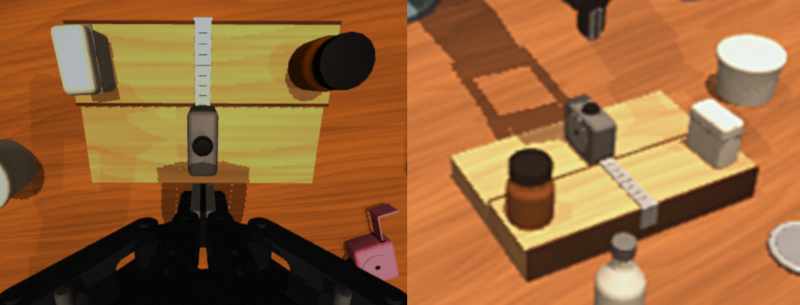

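Wrist view: button at (278,201), lip hooked over the far edge at (279,26), case against the step (row 146). Jar and dispenser look undisturbed.

```bash
python3 - <<'E'
from h import *
c=imaging.camera("wrist");print(ray(c,278,201,.101))
E
python3 -m pendant '[[[7,1,0,0,0],[0,0,-30,0,0],[0,0,-30,0,0],[0,0,-20,0,0],[0,0,0,0,0],[0,0,0,0,0]]]'
```

```text
[0.56118421 0.00274634 0.101     ]
time_s: 12.4
eef_pos: [0.5605, 0.0036, 0.1102]
eef_rot: [0.0, 0.998, -0.067, 0.001]
wrist_force: [0.1, 0.7, -0.2]
opening: 0.001
```

```bash
python3 -m pendant '[[[0,-0.5,-4,0,0],[0,0,-3,0,0],[0,0,-2,0,0],[0,0,0,0,0]]]'; python3 -m pendant '[[[0,0,-2,0,0],[0,0,0,0,0]]]'; python3 -m pendant '[[[0,0,-1,0,0],[0,0,0,0,0]]]'; python3 -m pendant '[[[0,0,-1,0,0],[0,0,0,0,0]]]'
```

```text
time_s: 12.9
eef_pos: [0.5596, 0.0032, 0.1003]
eef_rot: [0.0, 0.998, -0.067, 0.0]
wrist_force: [0.1, -0.2, -0.1]
opening: 0.001
time_s: 13.15
eef_pos: [0.5596, 0.0032, 0.0982]
eef_rot: [-0.0, 0.998, -0.067, 0.0]
wrist_force: [-0.2, 0.3, 1.2]
opening: 0.002
time_s: 13.4
eef_pos: [0.5597, 0.0032, 0.0973]
eef_rot: [-0.0, 0.998, -0.067, 0.0]
wrist_force: [-0.5, 0.3, 1.1]
opening: -0.001
time_s: 13.65
eef_pos: [0.5597, 0.0032, 0.0963]
eef_rot: [-0.0, 0.998, -0.067, 0.0]
wrist_force: [-0.2, 0.0, 1.7]
opening: 0.001
```

```bash
python3 -m pendant '[[[0,0,-1,0,0],[0,0,0,0,0]]]'; python3 -m pendant '[[[0,0,-1,0,0],[0,0,0,0,0]]]'
```

```text
time_s: 13.9
eef_pos: [0.5598, 0.0031, 0.096]
eef_rot: [0.0, 0.998, -0.067, 0.0]
wrist_force: [-2.3, 0.1, 6.9]
opening: 0.003
time_s: 14.15
eef_pos: [0.56, 0.0032, 0.0959]
eef_rot: [0.0, 0.998, -0.066, 0.0]
wrist_force: [-5.9, 0.5, 13.2]
opening: -0.001
```

Bottomed at z = 0.096, which is the expected height for fully down. Retreat and check.

```bash
python3 -m pendant '[[[0,0,3,0,0],[0,0,20,0,0],[0,0,40,0,0],[-30,0,40,0,0],[-30,0,20,0,0],[0,0,0,0,0]]]'
python3 - <<'E'
from h import *
c=imaging.camera("wrist");s=imaging.camera("scene")
a=cv2.resize(s["img"][160:280,240:400],(560,420),interpolation=cv2.INTER_CUBIC)
cv2.imwrite("pics/end.png",cv2.resize(np.hstack([c["img"],a])[:,:,::-1],(800,300)))
for t in("jar","dispenser"):
    for r in spotter.tip_of("scene",t)[:1]: print(t,w(s,r["at"]),px(s,w(s,r["at"])))
E
```

```text
time_s: 14.9
eef_pos: [0.4993, 0.0032, 0.2189]
eef_rot: [0.0, 0.998, -0.067, 0.002]
wrist_force: [0.3, 0.0, -0.1]
opening: 0.007
jar [ 0.62188584 -0.13012385  0.04246025] [285.53685852 249.13139885]
dispenser [0.64893655 0.10250554 0.04201717] [365.79068155 219.70647611]
```

View pics/end.png

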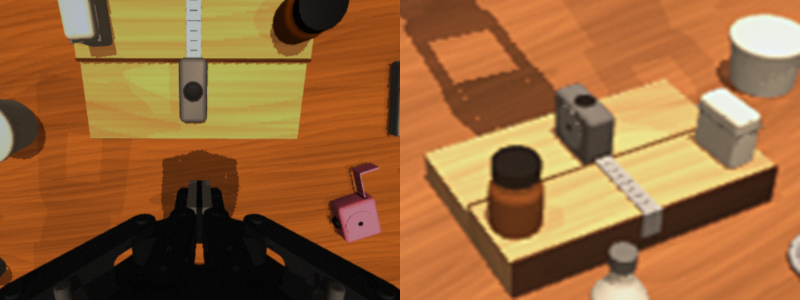

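The button is now almost flush with the case top, the case is against the step face, and the lip is still over the far edge. The jar and dispenser have not moved.

```bash
python3 -c "
from bench import order; print(order.hand_in())"
```

```text
the job is handed in; nothing more can be done
None
```

The tape measure is in place across the upper deck with its lock button down, and the job is handed in. It took about 15 s of the 50 s allowed.

**What I did:** I took the larger grey tape off the tweezers case and hooked its lip over the far edge, within about 5 mm of the riser's middle. I then drew the case back against about 3 N of spring, lowered it onto the lower step and let go. Finally I pressed the lock button with shut fingers and moved the arm away.

**Last checks:**
- **Lock:** the button stopped at z = 0.096, the expected height for fully down. The force rose to 13 N there, and the button now looks nearly flush with the case.
- **Tape position:** in the final picture the case is against the step face and the lip is still over the far edge.
- **Jar and dispenser:** both are within about 3 mm of where they were first seen, which is within detection error.

**Disagreements:** camera and kinematic estimates along the riser's depth differed by 2–7 mm. In one case, the lip's sideways position differed by about 11 mm between the scene and wrist cameras. I went by the wrist view and the contact forces. I did not check the button travel beyond its height, the force and the picture.

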